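Clear and open the fittings case against its stop

ROBOT

A 7-joint arm with a two-finger parallel gripper is mounted at the origin on the work surface. World frame = base frame: x ahead of the robot, y to its left, z up, the work surface at z = 0. Lengths are in m, angles in rad, forces in N, time in s.
With the tool pointing down it reaches from about 0.375 to 0.925 m from the base axis. Payload 3.1 kg.
Tool frame: the origin (TCP) lies between the finger pads; the fingertips stand 19 mm ahead of it and the grasp point (between the pads) is the TCP; z points along the fingers, y is the direction in which the jaws open and shut (so a half turn about z gives the same grasp; the last joint's range is limited). The gripper opens to 85 mm and grips with 20 to 120 N. Pads are 22 mm wide; open, the fingers measure 114 mm over their backs; the gripper's body (76 mm by 85 mm) begins 54 mm behind the grasp point. The pads swing forward as they close: fully open they stand 13 mm farther back than shut.
Start: joints at [-1.249, 0.383, 0.044, 1.598, -0.018, 1.161, -0.05], TCP at [0.265, 0.594, 0.25] pointing down, gripper open.
Joint ranges: [-2.61, 2.61], [-0.41, 2.15], [-1.48, 1.57], [0, 2.5], [-1.57, 4.71], [0.05, 1.97], [-2.85, 2.85]. Speed limits (rad/s): [2.79, 2.79, 3.14, 3.14, 3.14, 3.14, 3.14].

INTERFACE

Orientations are given as a unit quaternion [x, y, z, w].
In Python, from bench import move_ptp, movel, move_j, move_gripper, pause, inverse_kinematics, read_camera, camera_params, MotionError, sign_off, look_for, tip_of, read_time_s, read_qpos, read_joint_vel, read_effort, read_eef_pos, read_tcp_rot, read_ft_force, read_ft_torque, read_finger_gap gives the robot as it stands. Calls block until the motion is done:
- move_ptp(position, orientation): joint-space move of the TCP to a pose.
- movel(position, orientation=None, speed=0.15): straight line of the TCP; orientation=None keeps the orientation; speed is the mean speed in m/s.
- move_j(angles): joint-space move.
- move_gripper(opening, effort=None): finger opening in m; effort is the grip in N (None keeps the last); returns when the fingers have stopped.
- pause(seconds).
- inverse_kinematics(position, orientation): joint angles nearest the present ones, or None.
- read_camera(name): name is "scene" or "top" or "wrist"; returns the picture (384x512x3 uint8, red, green, blue); there is no depth.
- camera_params(name): a dict with "K" (3x3 intrinsics, pixels), "camera_from_world" (4x4, takes a point from world to camera coordinates). Camera axes: x right, y down, z forward; pixel columns grow to the right and rows downward; lengths in m; the calibration is good to about 2 mm. A picture is of the moment at which its call begins: read the wrist's pose just before it. camera_params takes no time and is no camera call; for the wrist camera it gives the pose at the moment of the call.
A pose or a line that the arm cannot do raises MotionError and nothing moves.
- sign_off(): hands the job in, once; it reports no verdict.
Trained networks look in the newest picture that a camera, given by its name, has taken for a name from the list of things; names that differ only in an ending like _2 or _b are one class to them, and where a whole thing is asked for, a point or a joint stands for the part that bears it (a point fixed in the world has none). Each returns a list of dicts, best first, with "confidence" (0 to 1); they miss things now and then, are a little off and sometimes report something else, mostly with a low value. They report only what shows in the picture. A call takes as long as a camera call.
- look_for(camera, name): "at" ([column, row] in pixels, amid what is visible of it).
- tip_of(camera, name): "at" ([column, row] in pixels: a listed point, or the origin of a listed thing).
Readings, each from a call of its own:
- read_time_s(): time.
- read_qpos(): joint angles.
- read_joint_vel(): joint speeds.
- read_effort(): joint torques, N m.
- read_eef_pos(): TCP position.
- read_tcp_rot(): TCP orientation.
- read_ft_force(): force on the tool from outside, world axes, zero at the start.
- read_ft_torque(): the same for the moment, N m.
- read_finger_gap(): finger opening in m.
Only numpy, scipy, OpenCV 4.12 (cv2) and the standard library are available. Lean on these libraries where they do the work, as an engineer would, in place of code of your own. Each camera call takes 0.05 s, during which the arm holds its last target.

TASK

Take the tin off the lid of the steel fittings case and stand it upright on the bench. Then swing the lid up and back until it meets the rubber stop behind it, press it on the stop steadily for a good half second (with at least 5 N on the stop, but never more than 20 N at any time), and let go so that the lid stays leaning on the stop. Leave the bottle, jar and wood block where they are.

Things in the scene. Friction and masses are not known exactly. Their poses are not given: they have to be found in the camera images.
- case: Grey sheet-steel case fixed to the bench, 160 (its x) by 260 (its y) by 100 mm high, walls 4 mm. Origin: centre of its underside. Its x axis points from the front (pull bar side) to the hinge side, z up. The lid, hinge, stop post and stop screw are carried by it.
- lid (a joint): Hinge angle of the case's lid, rad: 0 shut, grows as it swings up and away from the front; pi/2 is upright. The hinge is stiff (friction 0.25 N m), the lid weighs 0.36 to 0.59 kg: let go, it stays put only near upright. Where it meets the stop differs each time, from about 1.70 to 1.92 rad, and must be felt.
- lid_hinge (a point): Point on the hinge line, mid-width, at the case's rear top edge (80 mm behind the case's centre, 100.5 mm above the bench). The hinge line runs along the case's y. This frame turns with the lid: shut, its axes are the case's, and the lid (6 mm thick, 260 wide) reaches 160 mm towards -x, top face at z = +6 mm.
- pull_bar (a point): Middle of the lid's pull bar: round steel bar 10 mm thick, 120 mm long (along the case's y), in the plane of the lid, 50 mm in front of its front edge on two 8 mm arms at the bar's ends. 210 mm from the hinge line, 3 mm above the lid's underside. 45 mm clear gap between bar and lid edge. Can be pinched from above; it turns between the fingers as the lid swings.
- stop_post: Steel upright behind the case, 246 mm tall, with a horizontal screw whose rubber ball (20 mm) faces the lid 130 mm above the hinge line. Origin: on the bench below the hinge line, 85 mm from mid-width to the case's +y; the upright is 86 mm behind it. Screw setting varies: the ball's face is 24 to 52 mm behind the hinge line. Force on the stop = push on the bar x about 1.5, less hinge friction.
- tin: Closed plain steel tin, 58 mm across, 85 mm tall, 0.2 to 0.4 kg, at first upright on the shut lid (106.5 mm above the bench). Origin: centre of its underside, z up.
- sprayer: White plastic bottle with a black cap, 64 mm across, 170 mm tall, upright on the bench; not to be disturbed. Origin: centre of its underside.
- jar: Glass jar with a steel lid, 70 mm across, 100 mm tall, upright on the bench; not to be disturbed. Origin: centre of its underside.
- timber: Block of pale wood, 50 by 120 by 40 mm high, on the bench; not to be disturbed. Origin: centre of its underside.

How it is judged:
On the way, in this order (a step that is already met when the one before it is completed fails the run):
1. the tin stands upright on the bench, let go (height (world z) of tin below 0.003 m and angle between tin's own z axis and vertical below 0.1 rad and contact force between the fingers and tin below 0.1 N), for 0.3 s.
2. the lid is swung up past 1.45 rad (value of joint lid above 1.45 rad), for 0.1 s.
3. the lid is pressed on the stop with more than 4 N for 0.4 s (contact force between lid and stop_post above 4 N), for 0.4 s.
At the end, for the whole second after the job is handed in: The lid stands open past 1.62 rad, at rest, leaning on the stop (contact force over 0.1 N); the tin stands upright (within 0.1 rad) and at rest on the bench (underside within 3 mm of it) (value of joint lid above 1.62 rad and contact force between lid and stop_post above 0.1 N and velocity of joint lid between -0.05 and 0.05 rad/s and height (world z) of tin below 0.003 m and angle between tin's own z axis and vertical below 0.1 rad and linear speed of tin below 0.02 m/s); the robot touches nothing.
It fails at once if the stop takes more than 20 N (contact force between lid and stop_post above 20 N).
It fails at once if the tin is tipped by more than 0.5 rad (angle between tin's own z axis and vertical above 0.5 rad).
It fails at once if the bottle, jar or wood block is moved more than 30 mm (distance of any of sprayer, jar, timber from where it was at the start of the episode above 0.03 m).
It also fails if it takes over 67 s, if anything falls off the work surface, if the arm or the gripper's body presses on something with over 40 N, if the wrist force passes 120 N, or if a joint passes its speed limit or range.

## Working session

There is one attempt and no reset: what is moved stays moved. The work goes in short steps, each a Python script; the robot and the scene stay as the last script left them, time stands still between calls to the robot, and variables do not carry over. Pictures are saved under pics/ and viewed, and the job is handed in when it is done.

```bash
ls; mkdir -p pics; python3 - <<'E'
from bench import *
import cv2,numpy as np
print(read_time_s(),read_eef_pos(),read_tcp_rot(),read_finger_gap())
for c in ["scene","top","wrist"]:
    im=read_camera(c); cv2.imwrite(f"pics/a_{c}.png",im[:,:,::-1])
    p=camera_params(c); print(c,np.round(p["K"],1).tolist(),np.round(p["camera_from_world"],3).tolist())
    for n in ["case","lid_hinge","pull_bar","stop_post","tin","sprayer","jar","timber"]:
        r=tip_of(c,n); print(n,[(np.round(d["at"],1).tolist(),round(d["confidence"],2)) for d in r[:2]])
print(read_time_s())
E
```

```text
pics
0.0 [0.26456192 0.59271565 0.24885859] [ 2.08301192e-01  9.78063797e-01 -1.33660423e-03 -1.87323495e-04] 0.08529281082112464
scene [[377.1, 0.0, 256.5], [0.0, 377.1, 183.5], [0.0, 0.0, 1.0]] [[-0.706, 0.708, -0.019, 0.365], [0.514, 0.493, -0.702, -0.248], [-0.487, -0.505, -0.712, 1.499], [0.0, 0.0, 0.0, 1.0]]
case [([240.2, 195.2], 0.56)]
lid_hinge [([216.3, 189.5], 0.93), ([268.2, 149.2], 0.69)]
pull_bar [([268.8, 153.1], 0.68)]
stop_post [([239.8, 220.7], 0.81)]
tin [([231.0, 167.8], 0.61)]
sprayer [([371.0, 251.7], 0.81)]
jar [([349.3, 293.6], 0.8), ([237.1, 224.2], 0.3)]
timber [([206.5, 128.9], 0.93)]
top [[415.3, 0.0, 252.1], [0.0, 415.3, 194.0], [0.0, 0.0, 1.0]] [[0.009, -1.0, -0.001, 0.02], [-0.981, -0.009, -0.192, 0.548], [0.192, 0.003, -0.981, 1.142], [0.0, 0.0, 0.0, 1.0]]
case [([268.9, 186.7], 0.64)]
lid_hinge [([269.4, 152.3], 0.88)]
pull_bar [([265.9, 228.2], 0.78)]
stop_post [([239.3, 158.2], 0.7)]
tin [([280.2, 179.6], 0.69)]
sprayer [([118.8, 220.2], 0.69)]
jar [([116.5, 172.3], 0.55)]
timber [([383.5, 242.5], 0.89)]
wrist [[312.9, 0.0, 264.8], [0.0, 312.9, 190.2], [0.0, 0.0, 1.0]] [[0.408, 0.913, -0.001, -0.65], [0.873, -0.39, 0.292, -0.037], [0.266, -0.12, -0.956, 0.379], [0.0, 0.0, 0.0, 1.0]]
case []
lid_hinge []
pull_bar []
stop_post []
tin []
sprayer [([215.0, 344.7], 0.75)]
jar []
timber []
1.35
```

View pics/a_scene.png

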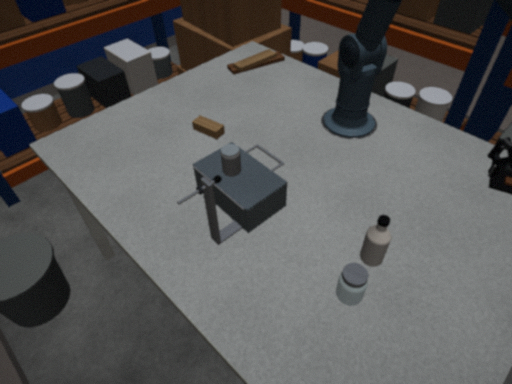

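View pics/a_top.png

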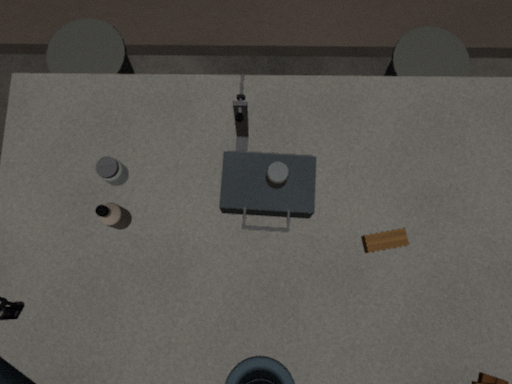

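```bash
cat > h.py <<'E'
from bench import *
import cv2,numpy as np
def tri(obs):
    # obs: list of (params, uv)
    A=[]
    for p,uv in obs:
        P=np.array(p["K"])@np.array(p["camera_from_world"])[:3]
        A+= [uv[0]*P[2]-P[0], uv[1]*P[2]-P[1]]
    A=np.array(A); x=np.linalg.lstsq(A[:,:3],-A[:,3],rcond=None)[0]; return x
def proj(p,X):
    T=np.array(p["camera_from_world"]); c=T[:3,:3]@np.asarray(X)+T[:3,3]; q=np.array(p["K"])@c; return q[:2]/q[2]
def atz(p,uv,z):
    T=np.array(p["camera_from_world"]); R=T[:3,:3]; o=-R.T@T[:3,3]
    d=R.T@np.linalg.inv(p["K"])@np.array([uv[0],uv[1],1.]); return o+d*(z-o[2])/d[2]
E
python3 - <<'E'
from h import *
s=camera_params("scene");t=camera_params("top")
O={"case":((240.2,195.2),(268.9,186.7)),"hinge":((216.3,189.5),(269.4,152.3)),"bar":((268.8,153.1),(265.9,228.2)),"stop":((239.8,220.7),(239.3,158.2)),"tin":((231,167.8),(280.2,179.6)),"spray":((371,251.7),(118.8,220.2)),"jar":((349.3,293.6),(116.5,172.3)),"timber":((206.5,128.9),(383.5,242.5))}
for k,(a,b) in O.items():
    X=tri([(s,a),(t,b)]); print(k,X.round(4),(proj(s,X)-a).round(1),(proj(t,X)-b).round(1))
E
```

```text
case [ 0.5782 -0.0216  0.0022] [-1.5 -0.3] [-1.   0.9]
hinge [ 0.6621 -0.0228  0.0905] [0. 0.] [ 0. -0.]
bar [ 0.4446 -0.0134  0.1027] [0.2 0. ] [ 0.1 -0.1]
stop [0.6614 0.0676 0.0214] [-1.3 -0.2] [-0.8  0.7]
tin [ 0.5784 -0.051   0.1046] [-0.6 -0.1] [-0.4  0.4]
spray [0.4754 0.4132 0.0158] [ 1.5 -0. ] [ 1.  -0.6]
jar [0.6202 0.4379 0.0047] [-0.6 -0. ] [-0.3  0.2]
timber [ 0.4202 -0.3657  0.0009] [1.5 0.3] [ 1.2 -1.2]
```

```bash
cat >> h.py <<'E'
from scipy.spatial.transform import Rotation as Ro
def q_down(yaw):
    # tool z down, tool y = -case x, tool x = -case y
    c,s=np.cos(yaw),np.sin(yaw)
    ex=np.array([c,s,0]);ey=np.array([-s,c,0])
    return Ro.from_matrix(np.c_[-ey,-ex,[0,0,-1]]).as_quat()
E
python3 - <<'E'
from h import *
q=q_down(0.0)
for p in [(0.54,-0.03,0.36),(0.578,-.051,.155),(0.58,-.28,.05),(.446,-.015,.103),(.72,-.02,.305)]:
    r=inverse_kinematics(p,q); print(p,None if r is None else np.round(r,2))
move_ptp((0.50,-0.02,0.36),q)
print(read_time_s(),read_ft_force())
obs={}
for i,P in enumerate([(0.50,-0.02,0.36),(0.58,-0.09,0.34)]):
    if i: movel(P,q,speed=0.2)
    pause(.2)
    p=camera_params("wrist"); im=read_camera("wrist"); cv2.imwrite(f"pics/b_{i}.png",im[:,:,::-1])
    np.savez(f"b_{i}.npz",K=p["K"],T=p["camera_from_world"])
    for n in ["tin","pull_bar","lid_hinge","case"]:
        r=tip_of("wrist",n); print(i,n,[(np.round(d["at"],1).tolist(),round(d["confidence"],2)) for d in r[:2]])
        if r: obs.setdefault(n,[]).append((p,r[0]["at"]))
for n,o in obs.items():
    if len(o)>1:
        X=tri(o);print(n,X.round(4),[(proj(p,X)-u).round(1) for p,u in o])
print(read_time_s(),read_ft_force(),read_eef_pos())
E
```

```text
(0.54, -0.03, 0.36) [-1.23  0.41  1.54  1.76 -0.41  1.38 -2.75]
(0.578, -0.051, 0.155) [-0.94  0.86  1.37  1.89 -0.92  1.22 -2.38]
(0.58, -0.28, 0.05) [-0.46  1.22  1.36  1.78 -1.26  1.3  -1.91]
(0.446, -0.015, 0.103) [-1.18  0.68  1.39  2.23 -0.85  0.97 -2.42]
(0.72, -0.02, 0.305) [-0.76  0.89  1.37  1.38 -0.86  1.54 -2.61]
3.8 [-1.51173152  0.24953578  0.04184194]
0 tin [([195.7, 141.2], 0.79)]
0 pull_bar [([306.9, 165.6], 0.58)]
0 lid_hinge [([138.9, 156.9], 0.87)]
0 case [([215.3, 146.3], 0.57)]Traceback (most recent call last):
  File "<stdin>", line 9, in <module>
bench.MotionError: the arm cannot follow that straight line within its joint ranges
```

```bash
sed -i 's/np.c_\[-ey,-ex,\[0,0,-1\]\]/np.c_[ey,ex,[0,0,-1]]/' h.py
python3 - <<'E'
from h import *
q=q_down(0.0)
move_j([0.0,0.383,0.0,1.598,0.0,1.161,0.0])
print(read_eef_pos(),Ro.from_quat(read_tcp_rot()).as_matrix().round(2).tolist(),read_time_s(),read_ft_force())
for p in [(0.54,-0.03,0.36),(0.578,-.051,.155),(0.58,-.28,.05),(.446,-.015,.103),(.72,-.02,.305)]:
    r=inverse_kinematics(p,q); print(p,None if r is None else np.round(r,2))
E
```

```text
[ 0.64828332 -0.04060569  0.25015687] [[-0.0, 1.0, 0.0], [1.0, 0.0, 0.0], [0.0, 0.0, -1.0]] 6.6583 [ 0.32638789  0.08013008 -0.1866783 ]
(0.54, -0.03, 0.36) [-0.01  0.1  -0.01  1.72  0.    1.32 -0.02]
(0.578, -0.051, 0.155) [ 0.02  0.36 -0.    1.85  0.    0.93  0.02]
(0.58, -0.28, 0.05) [ 0.33  0.6   0.07  1.74 -0.06  0.8   0.43]
(0.446, -0.015, 0.103) [-0.03  0.21 -0.04  2.19  0.01  0.74 -0.07]
(0.72, -0.02, 0.305) [-0.03  0.48  0.    1.34 -0.    1.32 -0.03]
```

View pics/b_0.png

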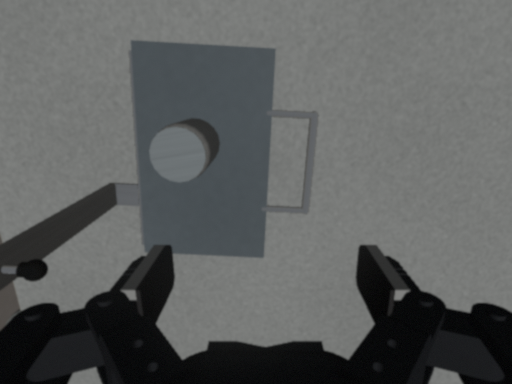

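```bash

python3 - <<'E'
from h import *
q=q_down(0.0)
obs={}
for i,P in enumerate([(0.54,-0.10,0.36),(0.50,-0.03,0.38)]):
    move_ptp(P,q)
    pause(.2)
    p=camera_params("wrist"); im=read_camera("wrist"); cv2.imwrite(f"pics/c_{i}.png",im[:,:,::-1])
    np.savez(f"c_{i}.npz",K=p["K"],T=p["camera_from_world"])
    for n in ["tin","pull_bar","lid_hinge","case"]:
        r=tip_of("wrist",n); print(i,n,[(np.round(d["at"],1).tolist(),round(d["confidence"],2)) for d in r[:2]])
        if r: obs.setdefault(n,[]).append((p,r[0]["at"]))
for n,o in obs.items():
    if len(o)>1:
        X=tri(o);print(n,X.round(4),[(proj(p,X)-u).round(1) for p,u in o])
print(read_time_s(),read_ft_force(),read_eef_pos())
E
```

```text
0 tin [([304.2, 107.8], 0.88)]
0 pull_bar [([183.2, 83.7], 0.91)]
0 lid_hinge [([366.6, 95.1], 0.56)]
0 case [([289.1, 89.5], 0.76)]
1 tin [([330.1, 160.5], 0.62)]
1 pull_bar [([220.1, 138.1], 0.69)]
1 lid_hinge [([382.9, 148.3], 0.74)]
1 case [([313.6, 134.4], 0.57)]
tin [ 0.5839 -0.0384  0.1044] [array([-0.4,  0.2]), array([ 0.3, -0.2])]
pull_bar [ 0.4403 -0.0116  0.0859] [array([-0.3,  0.2]), array([ 0.3, -0.2])]
lid_hinge [ 0.6576 -0.0246  0.0903] [array([-1.9,  0.6]), array([ 1.7, -0.6])]
case [ 0.5732 -0.0162  0.0175] [array([ 0.6, -0.3]), array([-0.6,  0.3])]
8.6833 [0.20795359 0.3626397  0.43878687] [ 0.50010799 -0.03061733  0.37968071]
```

View pics/c_0.png

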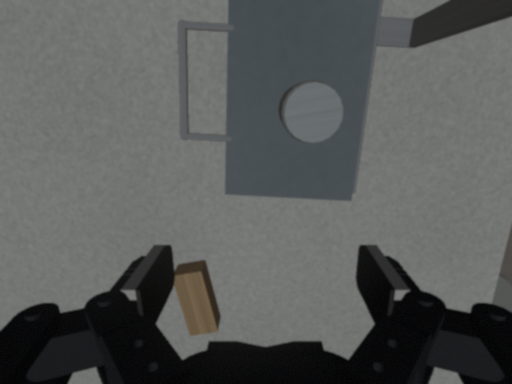

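View pics/c_1.png

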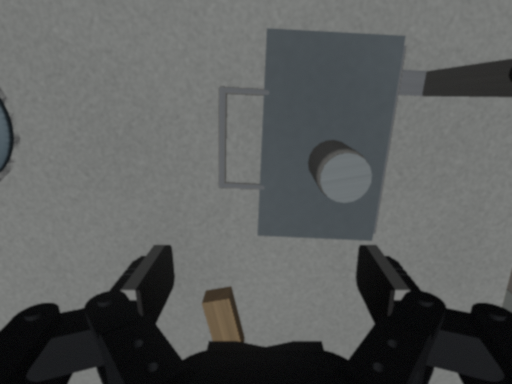

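```bash

python3 - <<'E'
from h import *
from scipy.optimize import least_squares
C={}
for k in ["b_0","c_0","c_1"]:
    z=np.load(k+".npz");C[k]=dict(K=z["K"],camera_from_world=z["T"])
tin=[(C["b_0"],(180,153)),(C["c_0"],(312,112)),(C["c_1"],(345,176))]
X=tri(tin);print("tin top",X.round(4),[(proj(p,X)-u).round(1) for p,u in tin])
f=[("b_0",(-.08,-.13,.1065),(274,48)),("b_0",(.08,-.13,.1065),(133,42)),("b_0",(-.08,.13,.1065),(264,256)),("b_0",(.08,.13,.1065),(146,250)),
("c_1",(-.08,.13,.1065),(267,30)),("c_1",(.08,.13,.1065),(404,37)),("c_1",(.08,-.13,.1065),(373,239)),("c_1",(-.08,-.13,.1065),(259,235)),
("c_0",(-.08,-.13,.1065),(226,193)),("c_0",(.08,-.13,.1065),(352,199)),
("b_0",(-.13,-.06,.1035),(313,114)),("b_0",(-.13,.06,.1035),(307,210)),("c_0",(-.13,.06,.1035),(183,25)),("c_0",(-.13,-.06,.1035),(185,136)),("c_1",(-.13,.06,.1035),(223,90)),("c_1",(-.13,-.06,.1035),(222,185))]
def w(v,P):
    c,s=np.cos(v[2]),np.sin(v[2]);return np.array([v[0]+c*P[0]-s*P[1],v[1]+s*P[0]+c*P[1],P[2]+v[3]])
F=lambda v:np.concatenate([proj(C[k],w(v,P))-u for k,P,u in f])
r=least_squares(F,[.577,-.02,0,0],loss="soft_l1");print(r.x.round(4));print(F(r.x).reshape(-1,2).round(1).tolist())
print("bar",w(r.x,(-.13,0,.1035)),"hinge",w(r.x,(.08,0,.1005)))
bar=[[(C["b_0"],(310,162)),(C["c_0"],(184,80.5)),(C["c_1"],(222.5,137.5))]]
X=tri(bar[0]);print("bar tri",X)
E
```

```text
tin top [ 0.5829 -0.0392  0.1816] [array([-0.8,  0.3]), array([0.3, 0.3]), array([-1. , -0.2])]
[ 0.575  -0.0176 -0.0462 -0.0045]
[[0.2, -0.0], [-2.5, -1.3], [-0.3, -0.1], [-0.4, 1.0], [-0.9, -1.3], [-0.3, -1.8], [-1.2, -0.2], [-1.1, -0.7], [-0.2, 0.5], [-0.8, 0.4], [-0.3, 0.2], [-2.6, -1.5], [-0.3, 1.1], [0.5, -0.2], [-0.1, 0.3], [0.6, -0.8]]
bar [ 0.44516151 -0.0116202   0.09902765] hinge [ 0.65493699 -0.02132837  0.09602765]
bar tri [ 0.44237863 -0.00980432  0.08763646]
```

```bash

python3 - <<'E'
from h import *
t=camera_params("top"); s=camera_params("scene")
print(atz(t,(278,173),.1915),atz(s,(231,151),.1915))
q=q_down(-0.046)
move_ptp((0.583,-0.040,0.27),q)
movel((0.583,-0.040,0.152),q,speed=0.12)
f0=np.array(read_ft_force())
move_gripper(0.045,40)
print("gap",read_finger_gap(),f0,read_ft_force())
movel((0.583,-0.040,0.25),q,speed=0.12)
pause(.1)
print("gap",read_finger_gap(),read_ft_force(),read_eef_pos(),read_time_s())
im=read_camera("scene");cv2.imwrite("pics/d_s.png",im[:,:,::-1])
E
```

```text
[ 0.57661538 -0.04086111  0.1915    ] [ 0.58819498 -0.02881239  0.1915    ]
gap 0.05670295106102328 [ 0.08723784  0.31385633 -0.32570846] [-1.01766565  0.02984378  3.57068168]
gap 0.056974315133927006 [ 0.25907543 -0.40331508 -3.03669188] [ 0.58203573 -0.03998731  0.2484726 ] 11.8667
```

View pics/d_s.png

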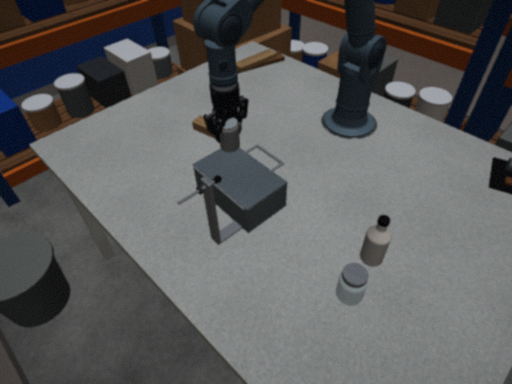

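The picture shows the tin held upright between the fingers at about (230,135), clear of the lid. Next I place it.

```bash

python3 - <<'E'
from h import *
q=q_down(-0.046)
x,y=0.585,-0.285
movel((x,y,0.25),q,speed=0.2)
movel((x,y,0.056),q,speed=0.12)
pause(.15)
f0=read_ft_force()[2]; z=0.056; print(f0)
for i in range(16):
    z-=0.001; movel((x,y,z),q,speed=0.03); f=read_ft_force()[2]
    if f-f0>1.5: break
pause(.2)
print("contact",z,f,read_ft_force(),read_eef_pos(),read_time_s())
E
```

```text
-2.0057909717876217
contact 0.04599999999999999 3.0445223627092495 [-3.09655112  0.91189141  5.09293436] [ 0.5850925  -0.28503479  0.04665115] 17.9083
```

```bash

python3 - <<'E'
from h import *
q=q_down(-0.046)
x,y=0.585,-0.285
move_gripper(0.084)
movel((x,y,0.17),q,speed=0.2)
im=read_camera("scene");cv2.imwrite("pics/e_s.png",im[:,:,::-1])
# view bar up close
move_ptp((0.445,-0.06,0.24),q); pause(.15)
o=[]
for i,P in enumerate([(0.445,-0.06,0.24),(0.49,-0.06,0.24)]):
    if i: movel(P,q,speed=.2); pause(.15)
    p=camera_params("wrist"); im=read_camera("wrist"); cv2.imwrite(f"pics/e_{i}.png",im[:,:,::-1])
    np.savez(f"e_{i}.npz",K=p["K"],T=p["camera_from_world"])
    r=tip_of("wrist","pull_bar"); print(r[:1]); 
    if r:o.append((p,r[0]["at"]))
    print(proj(p,(.4451,-.0116,.1035)))
if len(o)>1: print(tri(o))
print(read_time_s(),read_ft_force())
E
python3 -c "
import cv2,numpy as np
cv2.imwrite('pics/e_x.png',np.hstack([cv2.resize(cv2.imread(f'pics/e_{k}.png'),(400,300)) for k in '01']))"
```

```text
[{'at': [262.1, 127.0], 'confidence': 0.77}]
[262.00054433 126.76064014]
[{'at': [210.8, 131.0], 'confidence': 0.89}]
[209.38818965 130.6317369 ]
[ 0.44508393 -0.01251822  0.09706156]
21.0583 [-0.54005747 -0.09287677  0.06687924]
```

View pics/e_x.png

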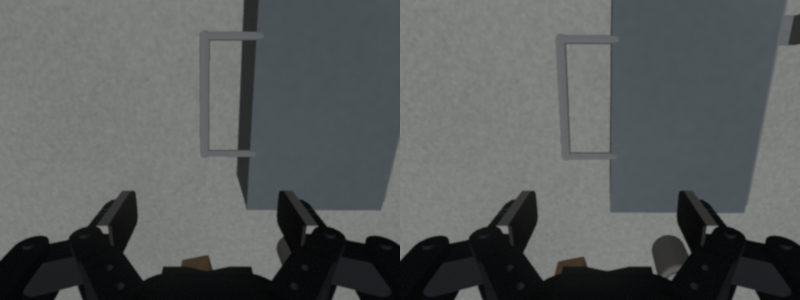

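View pics/e_s.png

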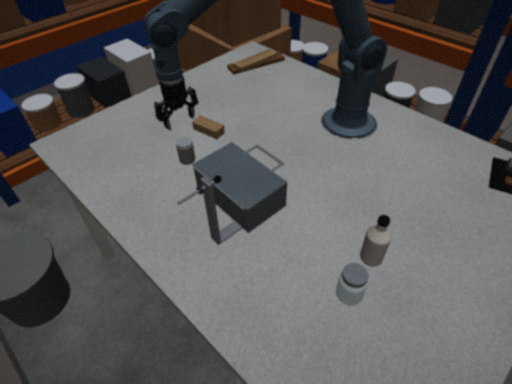

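```bash

cat >> h.py <<'E'
YAW=-0.046; Q=q_down(YAW)
EX=np.array([np.cos(YAW),np.sin(YAW),0])
H=np.array([0.6549,-0.0213,0.1005])
def barpos(th,off=np.zeros(3)):
    c,s=np.cos(th),np.sin(th)
    return H+EX*(-.21*c+.003*s)+np.array([0,0,.21*s+.003*c])+off
E
python3 - <<'E'
from h import *
q=Q
b=barpos(0);print(b)
move_gripper(0.04,20)
movel(b+[0,0,.1],q,speed=.25)
movel(b,q,speed=.12)
pause(.1)
f0=np.array(read_ft_force())
move_gripper(0.0,20)
pause(.2)
print("gap",read_finger_gap(),f0.round(2),np.round(read_ft_force(),2),read_eef_pos().round(4),read_time_s())
np.save("f0.npy",f0)
im=read_camera("wrist");cv2.imwrite("pics/f_w.png",im[:,:,::-1])
E
```

```text
[ 0.44512214 -0.01164341  0.1035    ]
gap 0.008935911360401172 [-0.15  0.02  0.17] [-2.45 -0.32  5.55] [ 0.4455 -0.0116  0.104 ] 23.6667
```

View pics/f_w.png

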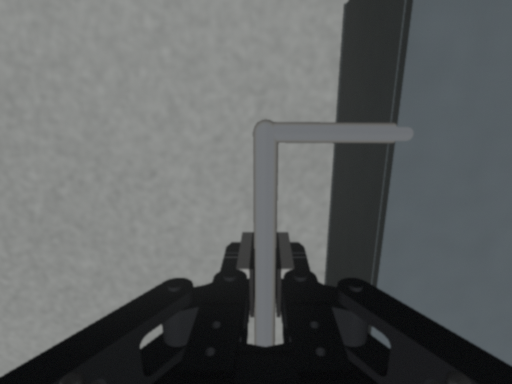

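The picture shows the bar (vertical at column 264) gripped between the pads, and the gap reading of 9 mm agrees. Next is the swing.

```bash

python3 - <<'E'
from h import *
f0=np.load("f0.npy")
for th in [.12,.3,.5,.7,.9,1.1,1.3,1.45,1.55]:
    movel(barpos(th),Q,speed=.12)
    f=np.array(read_ft_force())-f0
    print(th,f.round(1),read_finger_gap().__round__(4),read_eef_pos().round(4))
    if np.linalg.norm(f)>35: print("stop");break
print(read_time_s())
im=read_camera("scene");cv2.imwrite("pics/g_s.png",im[:,:,::-1])
E
```

```text
0.12 [ 1.9  0.5 -1.8] 0.009 [ 0.4472 -0.0117  0.1284]
0.3 [ 0.3 -0.1 -0.8] 0.0092 [ 0.4549 -0.0121  0.1648]
0.5 [-4.2  0.3  0.1] 0.0093 [ 0.4706 -0.0129  0.2029]
0.7 [-9.8 -0.4  7.3] 0.009 [ 0.4939 -0.0141  0.2383]
0.9 [-11.6   0.4  14.3] 0.0091 [ 0.5253 -0.0157  0.2696]
1.1 [-5.7 -0.2 11.2] 0.0091 [ 0.5645 -0.0177  0.293 ]
1.3 [-0.9 -0.1  6.9] 0.0092 [ 0.6045 -0.0198  0.3065]
1.45 [ 0.4 -1.8  4.7] 0.009 [ 0.635  -0.0214  0.3111]
1.55 [ 1.  -1.9  5.6] 0.009 [ 0.6553 -0.0224  0.3116]
27.775
```

View pics/g_s.png

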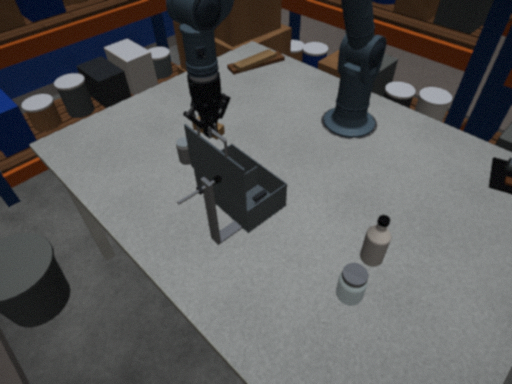

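```bash

python3 - <<'E'
from h import *
f0=np.load("f0.npy")
def push(th,n=3):
    t=EX*np.sin(th)+np.array([0,0,np.cos(th)])
    v=[]
    for _ in range(n):
        v.append(-(np.array(read_ft_force())-f0)@t); pause(.01)
    return np.mean(v)
movel(barpos(1.66),Q,speed=.06); th=1.66
hist=[]
t0=read_time_s()
while th<1.95:
    th+=.0035
    movel(barpos(th),Q,speed=.015)
    p=push(th,2)
    hist.append(p)
    base=np.median(hist[-12:-2]) if len(hist)>5 else p
    if len(hist)>5 and p-base>1.8: print("hit"); break
    if p>5: print("abs");break
    if read_time_s()>45: print("time");break
print(th,np.round(hist,1).tolist(),read_time_s()-t0,read_time_s(),read_eef_pos(),(read_ft_force()-f0).round(2),base)
np.save("th.npy",[th,base])
E
```

```text
hit
1.849000000000003 [0.3, 0.6, 0.8, 0.9, 0.5, 1.1, 0.7, 0.7, 0.3, 1.1, 0.3, 1.6, 0.9, 0.8, -0.1, 1.7, 1.1, 0.8, 0.8, 0.7, 1.0, 1.5, 0.5, 1.1, 0.8, 0.4, 1.3, 0.7, 0.8, 1.5, 1.1, 0.9, 0.5, 0.5, 0.7, 1.7, 0.9, 0.7, 0.4, 0.3, 0.3, -0.0, 0.7, 0.5, 0.6, -0.2, 0.7, 0.6, 0.9, 0.3, -0.0, 0.8, 1.3, 3.0] 14.399999999999999 42.7583 [ 0.71461724 -0.02531661  0.30177731] [-2.05 -5.26  5.43] 0.6098821939998069
```

```bash

python3 - <<'E'
from h import *
f0=np.load("f0.npy"); th,base=np.load("th.npy")
def push(th,n=4):
    t=EX*np.sin(th)+np.array([0,0,np.cos(th)])
    v=[]
    for _ in range(n):
        v.append(-(np.array(read_ft_force())-f0)@t); pause(.01)
    return np.mean(v)
print(push(th))
for i in range(20):
    p=push(th)
    if p-base>5.2 or read_time_s()>54: break
    th+=.0015
    movel(barpos(th),Q,speed=.015)
    print(round(th,4),round(push(th),2))
h=[]
for i in range(14):
    pause(.05); h.append(round(push(th,1),1))
print(h,read_time_s(),th)
np.save("th.npy",[th,base])
E
```

```text
2.8602737867626935
1.8505 4.01
1.852 5.51
1.8535 5.9
[np.float64(5.5), np.float64(5.9), np.float64(6.2), np.float64(5.6), np.float64(5.6), np.float64(4.4), np.float64(5.6), np.float64(5.1), np.float64(6.3), np.float64(5.6), np.float64(6.3), np.float64(6.1), np.float64(5.2), np.float64(5.0)] 44.5917 1.8535000000000033
```

```bash

python3 - <<'E'
from h import *
f0=np.load("f0.npy"); th,base=np.load("th.npy")
def push(th,n=4):
    t=EX*np.sin(th)+np.array([0,0,np.cos(th)])
    v=[]
    for _ in range(n):
        v.append(-(np.array(read_ft_force())-f0)@t); pause(.01)
    return np.mean(v)
th+=.0015
movel(barpos(th),Q,speed=.015)
h=[]
for i in range(14):
    pause(.04); h.append(round(float(push(th,1)),1))
print(h,read_time_s())
move_gripper(0.04,20)
pause(.2)
print(read_finger_gap(),(read_ft_force()-f0).round(2),read_time_s())
P=np.array(read_eef_pos())
im=read_camera("wrist");cv2.imwrite("pics/h_w.png",im[:,:,::-1])
E
```

```text
[6.3, 6.3, 7.0, 6.1, 5.6, 7.4, 7.1, 6.9, 6.7, 6.3, 6.3, 7.2, 6.3, 6.9] 45.5417
0.0398444614181761 [ 0.49 -0.14 -0.19] 46.1417
```

View pics/h_w.png

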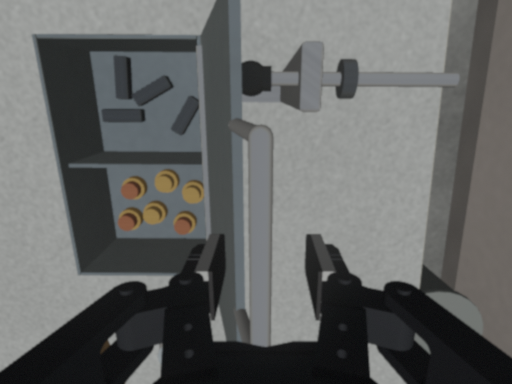

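The fingers are open with the bar free between them (column 260), and the lid rests on the ball at about (245,78). I'll retreat straight up.

```bash

python3 - <<'E'
from h import *
f0=np.load("f0.npy")
P=np.array(read_eef_pos())
movel(P+[0,0,.12],Q,speed=.12)
pause(.5)
print(P,(read_ft_force()-f0).round(2),read_time_s())
im=read_camera("scene");cv2.imwrite("pics/i_s.png",im[100:270,130:400,::-1].repeat(2,0).repeat(2,1))
im=read_camera("wrist");cv2.imwrite("pics/i_w.png",im[:,:,::-1])
o=[]
for c in ("scene","top"):
    read_camera(c)
    r=tip_of(c,"tin"); print(r[:1]); 
    if r:o.append((camera_params(c),r[0]["at"]))
if len(o)==2: print(tri(o))
print(read_time_s())
E
```

```text
[ 0.71663058 -0.02397735  0.30114339] [ 0.38 -0.58 -0.48] 47.8417
[{'at': [187.8, 157.8], 'confidence': 0.56}]
[{'at': [356.2, 184.3], 'confidence': 0.65}]
[ 0.58673685 -0.28376343  0.00964514]
48.1417
```

View pics/i_s.png

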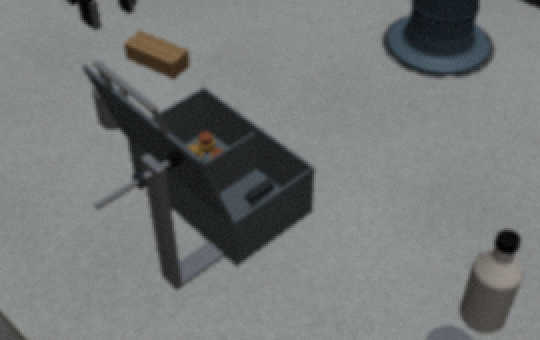

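View pics/i_w.png

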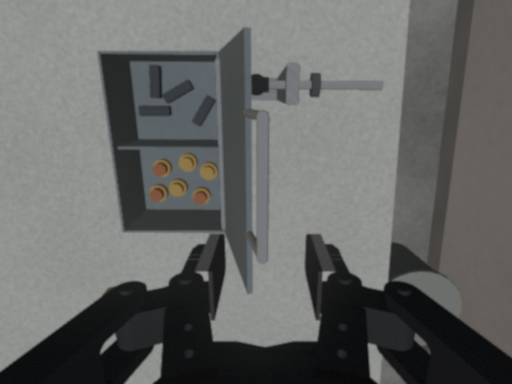

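```bash
python3 -c "
from bench import *
sign_off(); print(read_time_s())"
```

```text
the job is handed in; nothing more can be done
the job is handed in; nothing more can be done
```

I moved the tin to the bench, opened the lid onto the stop, pressed it there, let go and handed the job in at about 48 s of the 67 s allowed. No verdict was reported.

- **Tin:** It stands on the bench near (0.585, -0.285). It looked upright in the picture taken just after release. The last two-view check put its underside at about z = 0.010 m; I blame network error for that, because I felt the bench contact when placing it.
- **Lid:** I swung it up by the pull bar, and it met the stop at about 1.85 rad.
- **Pressing:** Push on the bar was about 5.6 N for more than 0.7 s, then 6.6 N for about 0.6 s. That works out to roughly 7–10 N on the stop. The stop force is inferred from the wrist readings, since it cannot be measured directly.
- **Letting go:** After I opened the fingers and lifted 120 mm, wrist force was near zero. The last pictures show the lid leaning on the rubber ball and the robot clear of everything. I could not measure the remaining contact force; by calculation it should be about 2–3 N.
- **Bottle, jar and wood block:** The arm never went near them after the start. I did not re-measure their positions, and the bottle and block looked unmoved in the last scene picture.

Two measurements were off from the stated sizes. The wrist views put the tin's top about 10 mm too low and the case about 4 mm too low. I used the stated heights for the grasps, and both held.

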